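# Read a test cartridge at the dock and lay it on the sloped rest

## Robot

A 6-joint arm with a two-finger parallel gripper is mounted at the origin on the work surface. World frame = base frame: x ahead of the robot, y to its left, z up, the work surface at z = 0. Lengths are in m, angles in rad, forces in N, time in s.
With the tool pointing down it reaches from about 0.35 to 0.95 m from the base axis. Payload 17.4 kg.
Tool frame: the origin (TCP) lies midway between the tips of the shut fingers; the grasp point (between the pads) lies 19 mm behind it; z points along the fingers, y is the line along which they close (so a half turn about z gives the same grasp; the last joint's range is limited). The gripper opens to 93 mm and grips with 3 to 60 N. Pads are 15 mm wide; open, the fingers measure 128 mm over their backs; the gripper's body (75 mm by 188 mm) begins 65 mm behind the grasp point.
Start: joints at [1.156, 0.116, 1.442, -0, 1.584, -0.038], TCP at [0.248, 0.628, 0.219] pointing down, gripper open.
Joint ranges: [-2.83, 2.83], [-0.83, 2.19], [0.07, 2.5], [-1.14, 4.28], [0.01, 3], [-2.97, 2.97]. Speed limits (rad/s): [1.89, 1.89, 2.22, 3.14, 3.14, 3.14].

## Interface

Orientations are given as [roll, pitch, yaw] about the fixed x, y, z axes, in that order (R = Rz(yaw) Ry(pitch) Rx(roll)).
In Python, from plant import move_ptp, servo_line, movej, ungrasp, grasp, hold, solve_ik, camera, MotionError, hand_in, read_time, read_qpos, read_qd, read_effort, read_tool_pos, read_orientation, read_wrist_force, read_wrist_torque, read_finger_gap, read_grasp_force gives the robot as it stands. The module is installed in compiled form; this text tells all that it offers. Calls block until the motion is done:
- move_ptp(position, orientation): joint-space move of the TCP to a pose.
- servo_line(position, orientation=None, velocity=0.15): straight line of the TCP; orientation=None keeps the orientation; velocity is the mean speed in m/s.
- movej(angles): joint-space move.
- ungrasp() and grasp(): open the fingers fully, or close them until they stop; the grip force is fixed at half the most.
- hold(seconds).
- solve_ik(position, orientation): joint angles nearest the present ones, or None.
- camera(name): name is "scene" or "top" or "wrist"; returns a dict with "frame" (420x560x3 uint8, red, green, blue), "z_map" (420x560 float32, m along the optical axis (not along the pixel's ray), 0 where there is no reading), "fx", "fy", "cx", "cy" (pixels), "cam_to_world" (4x4, takes a point from camera to world coordinates); the wrist camera has in their place "T_tool_cam" (4x4, takes a point from camera to tool coordinates, whose origin is the TCP and whose axes are the flange's). Camera axes: x right, y down, z forward; pixel columns grow to the right and rows downward; lengths in m; the calibration is good to about 2 mm. A picture is of the moment at which its call begins: read the wrist's pose just before it.
A pose or a line that the arm cannot do raises MotionError and nothing moves.
- hand_in(): hands the job in; it is judged then, once.
Readings, each from a call of its own:
- read_time(): time.
- read_qpos(): joint angles.
- read_qd(): joint speeds.
- read_effort(): joint torques, N m.
- read_tool_pos(): TCP position.
- read_orientation(): TCP orientation.
- read_wrist_force(): force on the tool from outside, world axes, zero at the start.
- read_wrist_torque(): the same for the moment, N m.
- read_finger_gap(): finger opening in m.
- read_grasp_force(): force on a finger pad.
Only numpy, scipy, OpenCV 4.12 (cv2) and the standard library are available. Lean on these libraries where they do the work, as an engineer would, in place of code of your own. Each camera call takes 0.05 s, during which the arm holds its last target. There are 200 camera calls.

## Task

Take the longer of the two white test cartridges, lay it flat in the channel of the reading dock, push it fully home against the stop wall (the sprung contact pin pushes back) and hold it steady there for two seconds. Then lift it out and lay it lengthwise on the narrow sloped rest, fin up, centred across the shelf and flat on it with its lower end against the lip; set it down rather than dropping it. Leave the short cartridge, the well plate, the bottle and the beaker where they are.

Things in the scene. Friction and masses are not known exactly. Their poses are not given: they have to be found in the camera images.
- cartridge: The long test cartridge: white plastic flat body 84 x 34 x 12 mm (x, y, z) with an upright grip fin on top, 35 mm long (x), 12 mm wide (y), reaching from 12 to 38 mm above the underside, centred. Both ends are alike, so it may be turned by half a turn. About 80 g. Origin: centre of the underside; x along its length, z up through the fin. It starts flat on the bench.
- short_cartridge: The short cartridge, not to be used: like the long one but its body is 56 mm long and its fin 24 mm long. Origin: centre of the underside.
- dock: Reading dock fixed to the bench: grey base 175 x 80 x 20 mm from x = -50 to +125 mm, white housing behind the stop wall up to 55 mm high. Origin on the bench surface below the home position; x points along the channel towards the stop wall, z up.
- dock_home (a point): Where the centre of the cartridge's underside lies when it is fully home: on the channel floor, 20 mm above the bench, axes as the dock. The channel is open above and at the front, 39 mm wide between side walls 10 mm high that run from x = -42 to +42 mm; its floor starts at x = -50 mm. The stop wall is at x = +42 mm, 35 mm high above the floor.
- pin (a joint): Sprung contact pin, an 8 mm steel rod, its axis 6.5 mm above the channel floor, that sticks 10 mm out of the stop wall along the channel. 0 = fully out, grows in m as it is pushed in; 0.010 when the cartridge is against the stop wall. It needs about 3 N to start and 6.5 N at 0.010, and pushes the cartridge back if let go.
- rest: Foot of the sloped rest, fixed to the bench: dark steel plate 100 x 80 x 8 mm with a 14 mm post in its middle. Origin on the bench below the post; x points to the uphill side.
- rest_shelf: Narrow aluminium shelf on the post, 22 mm wide (y), sloped 0.35 rad (20 degrees), from x = -48 to +36 mm. Origin: on its upper surface, 65 mm above the bench, where the centre of the cartridge's underside belongs (its lower end is then 1 mm from the lip). x points up the slope, z is the surface normal. The lip at the lower end is 8 mm high, 22 mm wide, its face at x = -43 mm.
- well_plate: Bystander: white plate with 24 round wells, 127 x 85 x 18 mm. Origin: centre of the underside.
- dropper_bottle: Bystander: amber bottle, 36 mm across, 75 mm high. Origin: centre of the underside.
- beaker: Bystander: glass beaker, 56 mm across, 65 mm high. Origin: centre of the underside.
Not all that is in view belongs to the job. What is shaped like the cartridge but green is not meant.

How it is judged:
On the way, in this order (a step that is already met when the one before it is completed fails the run):
1. the long cartridge lies flat in the channel, pushed home against the stop wall (within 2.5 mm), and is held steady there for 1.5 s (x of cartridge in the frame of dock_home between -0.0025 and 0.003 m and y of cartridge in the frame of dock_home between -0.005 and 0.005 m and z of cartridge in the frame of dock_home between -0.003 and 0.004 m and angle between the x axis of cartridge and the x axis of dock, either way round below 0.1 rad and angle between cartridge's own z axis and vertical below 0.1 rad and value of joint pin above 0.0065 m and linear speed of cartridge below 0.02 m/s), for 1.5 s.
2. the cartridge is lifted clear of the dock and the pin is out again (z of cartridge in the frame of dock_home above 0.03 m and value of joint pin below 0.002 m), for 0.05 s.
At the end, for the whole second after the job is handed in: The long cartridge lies at rest on the sloped shelf, fin up, flat on it (surface within 3 mm, 0.08 rad), lengthwise (within 0.14 rad), centred across it within 7 mm, its lower end within 6 mm of the lip and not on top of it; the dock's pin is out (x of cartridge in the frame of rest_shelf between -0.003 and 0.005 m and y of cartridge in the frame of rest_shelf between -0.007 and 0.007 m and z of cartridge in the frame of rest_shelf between -0.003 and 0.003 m and angle between the x axis of cartridge and the x axis of rest_shelf, either way round below 0.14 rad and angle between the z axis of cartridge and the z axis of rest_shelf, either way round below 0.08 rad and angle between cartridge's own z axis and vertical below 0.6 rad and linear speed of cartridge below 0.01 m/s and angular speed of cartridge below 0.1 rad/s and value of joint pin below 0.002 m); the robot touches nothing.
It fails at once if the short cartridge is moved by more than 20 mm or tipped (distance of short_cartridge from where it was at the start of the episode above 0.02 m or angle between short_cartridge's own z axis and vertical above 0.4 rad).
It fails at once if the well plate is moved by more than 20 mm or tipped (distance of well_plate from where it was at the start of the episode above 0.02 m or angle between well_plate's own z axis and vertical above 0.4 rad).
It fails at once if the dropper bottle is moved by more than 20 mm or tipped (distance of dropper_bottle from where it was at the start of the episode above 0.02 m or angle between dropper_bottle's own z axis and vertical above 0.4 rad).
It fails at once if the beaker is moved by more than 20 mm or tipped (distance of beaker from where it was at the start of the episode above 0.02 m or angle between beaker's own z axis and vertical above 0.4 rad).
It fails at once if the cartridge falls freely by more than about 15 mm (linear speed of cartridge above 0.5 m/s and contact force between the fingers and cartridge below 0.1 N).
It also fails if it takes over 58 s, if anything falls off the work surface, if the arm or the gripper's body presses on something with over 40 N, if the wrist force passes 120 N, or if a joint passes its speed limit or range.

## Working session

There is one attempt and no reset: what is moved stays moved. The work goes in short steps, each a Python script; the robot and the scene stay as the last script left them, time stands still between calls to the robot, and variables do not carry over. Pictures are saved under pics/ and viewed, at most 10 in all, crops included, and the job is handed in when it is done.

```bash
mkdir -p pics; cat > h.py <<'E'
import numpy as np, cv2
from plant import *
def snap(name):
    c=camera(name); cv2.imwrite  # rgb->bgr on save
    return c
def save(c,fn,crop=None,s=1):
    im=cv2.cvtColor(c["frame"],cv2.COLOR_RGB2BGR)
    if crop: r0,r1,c0,c1=crop; im=im[r0:r1,c0:c1]
    cv2.imwrite("pics/"+fn,cv2.resize(im,None,fx=s,fy=s,interpolation=cv2.INTER_CUBIC))
def cloud(c,T=None):
    T=c["cam_to_world"] if T is None else T
    z=c["z_map"].astype(float); v,u=np.indices(z.shape)
    P=np.stack([(u-c["cx"])/c["fx"]*z,(v-c["cy"])/c["fy"]*z,z],-1)
    W=P@T[:3,:3].T+T[:3,3]; W[z==0]=np.nan
    return W
E
python3 - <<'E'
from h import *
for n in ("top","scene"):
    c=camera(n); save(c,n+"0.png"); np.savez(n+".npz",**c); print(n,c["fx"],c["cam_to_world"].round(3).tolist())
print(read_time(),read_tool_pos(),read_orientation())
E
```

```text
top 441.70149119375805 [[0.024, -0.996, 0.088, 0.483], [-1.0, -0.023, 0.006, 0.004], [-0.004, -0.088, -0.996, 1.009], [0.0, 0.0, 0.0, 1.0]]
scene 461.12392020055154 [[-0.845, 0.361, -0.393, 0.965], [0.534, 0.596, -0.6, 0.608], [0.018, -0.717, -0.697, 0.771], [0.0, 0.0, 0.0, 1.0]]
0.1 [0.24830119 0.62749324 0.21801294] [-3.14061511e+00 -4.23745109e-05  2.76473497e+00]
```

View pics/top0.png

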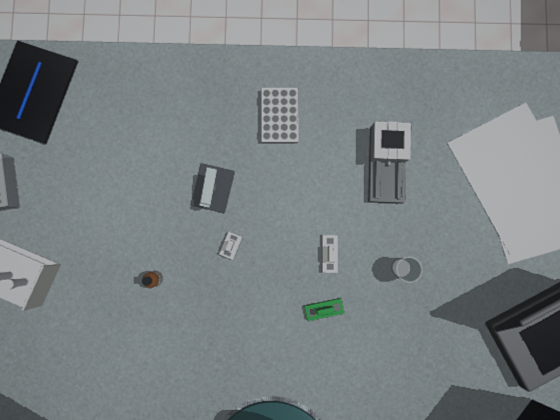

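View pics/scene0.png

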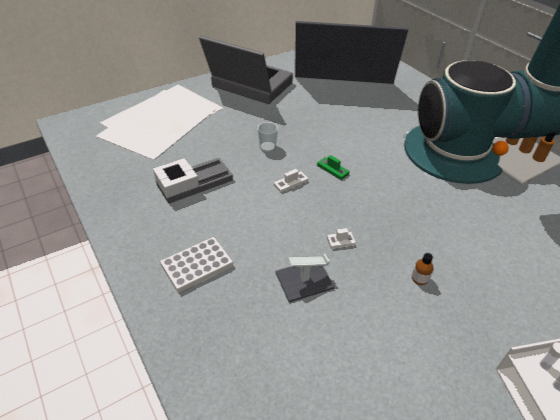

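Candidates are the white long cartridge at top (330,254), the white short one at (231,246) and the green decoy at (323,310). I choose (330,254), the longer white one. The dock is at (388,165) with its stop wall towards the top of the image, and the rest is at (213,188). Next I measure from depth and check the choice in a close crop.

```bash
python3 - <<'E'
from h import *
c=dict(np.load("top.npz")); W=cloud(c); f=c["frame"].astype(int)
np.set_printoptions(precision=4,suppress=True)
hsv=cv2.cvtColor(c["frame"],cv2.COLOR_RGB2HSV)
def rect(m,zmin,zmax,box,name):
    r0,r1,c0,c1=box; sel=np.zeros(m.shape,bool); sel[r0:r1,c0:c1]=1
    sel&=m&(W[...,2]>zmin)&(W[...,2]<zmax)
    p=W[sel]; r=cv2.minAreaRect(p[:,:2].astype(np.float32)); print(name,len(p),"z",np.median(p[:,2]),r); return p
allm=np.ones(f.shape[:2],bool)
print("bench z",np.nanmedian(W[250:300,180:220,2]))
rect(allm,.006,.02,(225,280,312,345),"long body")
rect(allm,.03,.045,(225,280,312,345),"long fin")
rect(allm,.006,.02,(225,268,212,250),"short body")
rect(allm,.012,.08,(115,210,362,415),"dock all")
rect(allm,.045,.08,(115,210,362,415),"housing")
rect(allm,.015,.04,(165,210,362,415),"dock base")
rect(allm,.005,.012,(155,220,185,240),"foot")
p=rect(allm,.035,.1,(155,220,185,240),"shelf")
A=np.c_[p[:,:2],np.ones(len(p))]; k=np.linalg.lstsq(A,p[:,2],rcond=None)[0]; print("plane",k,"slope",np.arctan(np.hypot(*k[:2])),"up dir",np.arctan2(k[1],k[0]))
big=np.hstack([cv2.resize(c["frame"][215:285,295:365],(400,400)),cv2.resize(c["frame"][215:285,195:265],(400,400))])
cv2.imwrite("pics/cand.png",big[...,::-1])
E
```

```text
bench z 0.0004461979218923773
long body 459 z 0.012064615638152754 ((0.460749089717865, -0.11705518513917923), (0.08299566805362701, 0.0335344597697258), 0.7558605074882507)
long fin 95 z 0.03794620613749411 ((0.46133583784103394, -0.11778423935174942), (0.0326215960085392, 0.011608494445681572), 1.540928602218628)
short body 312 z 0.01257084193175173 ((0.4735550284385681, 0.10602143406867981), (0.03420165926218033, 0.05593070015311241), 68.87769317626953)
dock all 3049 z 0.03174063975105912 ((0.6667889952659607, -0.24501974880695343), (0.08071209490299225, 0.17598140239715576), 89.16899871826172)
housing 1390 z 0.05479716573566751 ((0.7126924991607666, -0.24578562378883362), (0.08072274923324585, 0.0843343511223793), 88.94574737548828)
dock base 1334 z 0.020559091850941236 ((0.6214414834976196, -0.2440546303987503), (0.08532468974590302, 0.08109030872583389), 0.12856392562389374)
foot 1042 z 0.008299595226301415 ((0.6090381145477295, 0.1588577926158905), (0.13652755320072174, 0.11161507666110992), 0.8214552998542786)
shelf 408 z 0.06316833411321121 ((0.5979230403900146, 0.15313711762428284), (0.022954395040869713, 0.08314181119203568), 77.9630355834961)
plane [ 0.32   -0.0438 -0.1211] slope 0.31241823871953667 up dir -0.13617208587620042
```

View pics/cand.png

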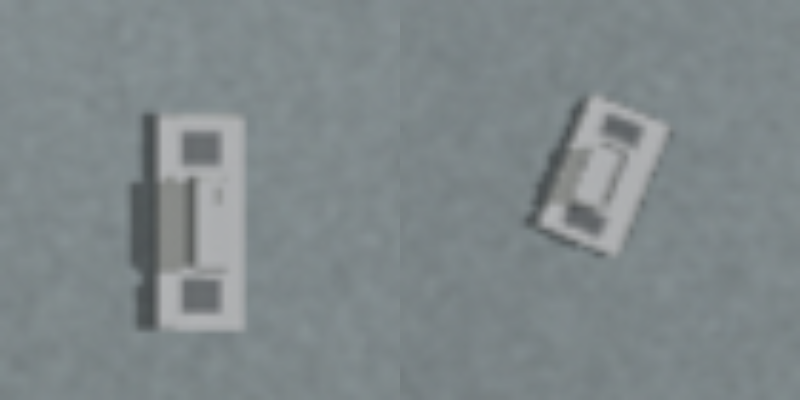

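The left crop is the long cartridge (measured 83 x 34 mm) and the right is the short one (56 mm), so the choice stands. Next I take close wrist views of the rest, dock and cartridge.

```bash
cat >> h.py <<'E'
from scipy.spatial.transform import Rotation as Ro
def wristT(c,p,o):
    T=np.eye(4); T[:3,:3]=Ro.from_euler("xyz",o).as_matrix(); T[:3,3]=p
    return T@c["T_tool_cam"]
def wsnap(fn):
    p,o=read_tool_pos(),read_orientation(); c=camera("wrist"); c["T"]=wristT(c,p,o); np.savez(fn+".npz",**c); save(c,fn+".png"); return c
E
python3 - <<'E'
from h import *
np.set_printoptions(precision=3,suppress=True)
for xy in ((.595,.155),(.629,-.245),(.461,-.1175)):
    for y in (0,np.pi): print(xy,y,solve_ik([*xy,.22],[np.pi,0,y]))
c=wsnap("wst"); print(c["T_tool_cam"],c["fx"])
move_ptp([.56,.155,.22],[np.pi,0,np.pi] if solve_ik([.56,.155,.22],[np.pi,0,np.pi]) is not None else [np.pi,0,0])
wsnap("wrest"); print(read_time())
E
```

```text
(0.595, 0.155) 0 [ 0.213 -0.015  1.575 -0.     1.581  1.784]
(0.595, 0.155) 3.141592653589793 [ 0.213 -0.015  1.575  0.     1.581 -1.357]
(0.629, -0.245) 0 [-0.409  0.116  1.44  -0.     1.586  1.162]
(0.629, -0.245) 3.141592653589793 [-0.409  0.116  1.44   0.     1.586 -1.98 ]
(0.461, -0.1175) 0 [-0.303 -0.329  1.85  -0.     1.621  1.268]
(0.461, -0.1175) 3.141592653589793 [-0.303 -0.329  1.85   0.     1.621 -1.874]
[[ 0.    -0.956 -0.295  0.083]
 [ 1.    -0.     0.001  0.   ]
 [-0.001 -0.295  0.956 -0.166]
 [ 0.     0.     0.     1.   ]] 305.3090984395376
2.2333
```

View pics/wrest.png

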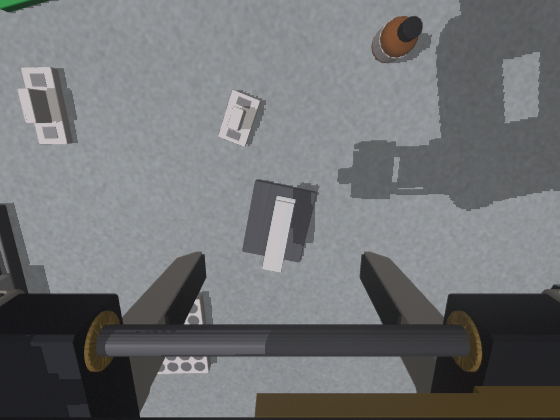

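The wrist view shows the foot plate around (280,220). The shelf runs from its lip at (284,198) to its uphill end at (272,270). I fit those, then view the dock and cartridge.

```bash
cat > fit.py <<'E'
from h import *
np.set_printoptions(precision=4,suppress=True)
c=dict(np.load("wrest.npz")); W=cloud(c,c["T"]); print("bench",np.nanmedian(W[150:180,180:220,2]))
sel=np.zeros(W.shape[:2],bool); sel[170:285,235:325]=1
z=W[...,2]
ft=sel&(z>.004)&(z<.013); p=W[ft]; print("foot z",np.median(p[:,2]),cv2.minAreaRect(p[:,:2].astype(np.float32)))
s=sel&(z>.03)&(z<.12); P=W[s]
Q=P
for _ in range(5):
    A=np.c_[Q[:,:2],np.ones(len(Q))]; k=np.linalg.lstsq(A,Q[:,2],rcond=None)[0]
    res=P[:,2]-np.c_[P[:,:2],np.ones(len(P))]@k; Q=P[abs(res)<.0015]
print(len(P),len(Q),"slope",np.arctan(np.hypot(*k[:2])),"dir",np.arctan2(k[1],k[0]))
(cx,cy),(a,b),t=cv2.minAreaRect(Q[:,:2].astype(np.float32)); print("shelf rect",cx,cy,a,b,t, "z there",k@[cx,cy,1])
lip=P[res>.004]; print("lip",len(lip),lip.mean(0) if len(lip) else None)
E
python3 fit.py; python3 - <<'E'
from h import *
move_ptp([.62,-.235,.22],[np.pi,0,np.pi]); wsnap("wdock")
move_ptp([.47,-.1175,.20],[np.pi,0,np.pi]); wsnap("wlong"); print(read_time())
a=cv2.imread("pics/wdock.png")[:300];b=cv2.imread("pics/wlong.png")[:300]
cv2.imwrite("pics/two.png",np.vstack([a,b]))
E
```

```text
bench -0.0002658368456391891
foot z 0.007837681121189877 ((0.603291928768158, 0.15074315667152405), (0.07979107648134232, 0.1001192033290863), 78.15510559082031)
1460 1275 slope 0.34988916956972643 dir -0.19385419336935883
shelf rect 0.6005046367645264 0.15130728483200073 0.021985266357660294 0.07472402602434158 78.15192413330078 z there 0.06368688607947667
lip 94 [0.5594 0.1599 0.0566]
4.5917
```

View pics/two.png

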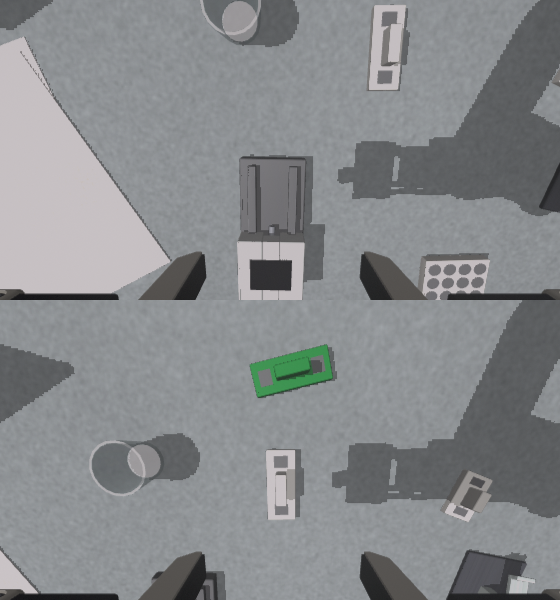

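The crop shows the dock at (270,225) with channel walls at columns 252 and 294 and the pin at (272,230). The long cartridge is at (281,484) in the lower half, and the green decoy at (291,370).

```bash
python3 - <<'E'
from h import *
np.set_printoptions(precision=4,suppress=True)
def R(P,n): print(n,len(P),np.median(P[:,2]).round(4),cv2.minAreaRect(P[:,:2].astype(np.float32)))
c=dict(np.load("wdock.npz")); W=cloud(c,c["T"]); z=W[...,2]
s=np.zeros(z.shape,bool); s[140:250,225:325]=1
R(W[s&(z>.012)&(z<.04)],"dock base+walls")
R(W[s&(z>.027)&(z<.033)&(np.indices(z.shape)[0]<230)],"walls")
for n,a,b in(("wall L",235,272),("wall R",276,310)):
    m=s.copy(); m[:,:a]=0; m[:,b:]=0; m[228:]=0; R(W[m&(z>.026)&(z<.034)],n)
m=s.copy(); m[:,:258]=0; m[:,288:]=0; p=W[m&(z>.04)]; print("housing front x min",np.percentile(p[:,0],[0,2,10,50]))
m=s.copy(); m[226:240,:]=1; pp=W[m&(z>.0215)&(z<.032)]; pp=pp[(abs(pp[:,1]+.245)<.012)]; print("pin",len(pp),pp.min(0),pp.mean(0)) if len(pp) else None
for n in("wlong","wdock"):
    c=dict(np.load(n+".npz")); W=cloud(c,c["T"]); z=W[...,2]; s=np.hypot(W[...,0]-.461,W[...,1]+.1175)<.06
    R(W[s&(z>.008)&(z<.016)],n+" body"); R(W[s&(z>.034)&(z<.042)],n+" fin")
E
```

```text
dock base+walls 5116 0.0203 ((0.6277733445167542, -0.2459474802017212), (0.08004987239837646, 0.09748711436986923), 88.83098602294922)
walls 1081 0.0298 ((0.6263810396194458, -0.24579553306102753), (0.05915071442723274, 0.07844983786344528), 89.39962005615234)
wall L 526 0.0298 ((0.6248199343681335, -0.26133742928504944), (0.07576720416545868, 0.02861880511045456), 0.07742893695831299)
wall R 509 0.0299 ((0.6249806880950928, -0.22137168049812317), (0.009981600567698479, 0.07510089874267578), 89.07282257080078)
housing front x min [0.6706 0.6707 0.671  0.6734]
pin 96 [ 0.5858 -0.2569  0.0215] [ 0.6561 -0.2448  0.0271]
wlong body 1677 0.0119 ((0.4607034921646118, -0.11888629198074341), (0.08428754657506943, 0.034063372761011124), 0.7008152604103088)
wlong fin 335 0.0379 ((0.4600698947906494, -0.11886702477931976), (0.03470906987786293, 0.011664405465126038), 2.3576433658599854)
wdock body 1975 0.0122 ((0.4608512818813324, -0.11927203088998795), (0.08392685651779175, 0.03441527113318443), 0.40564560890197754)
wdock fin 482 0.0379 ((0.46130189299583435, -0.11924876272678375), (0.012360716238617897, 0.03472856804728508), 89.99955749511719)
```

```bash
python3 - <<'E'
from h import *
np.set_printoptions(precision=4,suppress=True)
o=[np.pi,0,np.pi+.010]
servo_line([.4608,-.119,.08],o,.2)
servo_line([.4608,-.119,.0155],o,.08)
grasp(); print("gap",read_finger_gap(),read_grasp_force(),read_time(),read_wrist_force())
servo_line([.4608,-.119,.115],None,.15); print("gap",read_finger_gap(),read_wrist_force())
yd=-.019; d=np.array([np.cos(yd),np.sin(yd)]); H=np.array([.629,-.246])
od=[np.pi,0,np.pi+yd]; q=H-.016*d
move_ptp([*q,.115],od)
c=camera("scene"); save(c,"held.png",(100,260,120,340),3); np.savez("held.npz",**c)
print(read_tool_pos(),read_time())
c=camera("top"); W=cloud(c); z=W[...,2]
p=W[(np.hypot(W[...,0]-q[0],W[...,1]-q[1])<.06)&(z>.09)&(z<.12)]; print(len(p))
E
```

```text
gap 0.011697466189361858 29.99994456768036 7.525 [-0.4393  0.3928 -0.1998]
gap 0.011737624550948443 [-0.4925 -0.3692 -0.8187]
[ 0.6122 -0.2448  0.115 ] 9.2
31
```

View pics/held.png

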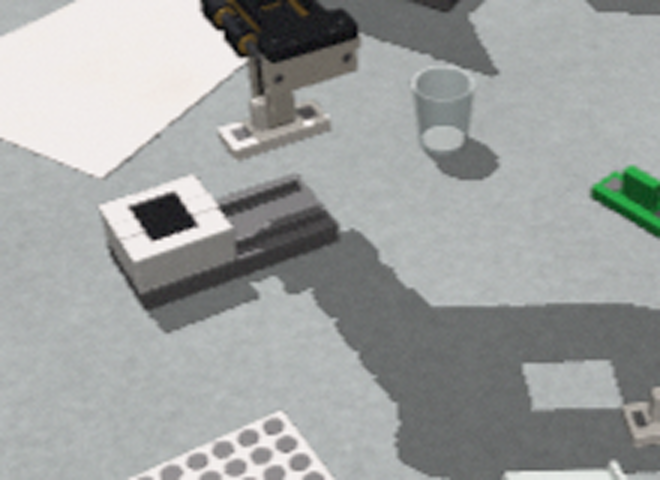

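The cartridge is held level at (275,130) in the crop, with the channel ahead of it. I lower it in and push it home with the wrist force monitored.

```bash
python3 - <<'E'
from h import *
np.set_printoptions(precision=4,suppress=True)
yd=-.019; d=np.array([np.cos(yd),np.sin(yd)]); H=np.array([.629,-.246])
q=H-.016*d; f0=read_wrist_force()
servo_line([*q,.055],None,.12)
for z in (.040,.038,.037,.0362,.0357,.0352):
    servo_line([*q,z],None,.03); f=read_wrist_force()-f0; print(z,f)
    if f[2]>4: break
print(read_tool_pos())
for s in (-.008,-.004,-.002,-.001,0,.0005,.001,.0015,.002,.003):
    servo_line([*(H+s*d),z],None,.03); f=read_wrist_force()-f0; t=read_tool_pos(); print(s,f,(t[:2]-H)@d,t[2])
    if -f[0]>16: break
print(read_time(),read_finger_gap()); hold(.3)
print(read_wrist_force()-f0)
E
```

```text
0.04 [ 0.5155 -0.0853  0.2981]
0.038 [1.7495 0.1504 0.0578]
0.037 [ 1.5541 -0.3804  0.1631]
0.0362 [1.2303 0.6028 0.5112]
0.0357 [0.7664 0.7762 0.4353]
0.0352 [0.321  1.3832 4.8268]
[ 0.6131 -0.2458  0.0355]
-0.008 [0.5697 1.594  7.5684] -0.0074616107937600555 0.03553768116417551
-0.004 [-2.6649  0.3162  7.8208] -0.00369542669364822 0.035509795528576096
-0.002 [-6.0569 -0.0242  9.447 ] -0.0019620201059616675 0.03549674653025624
-0.001 [-7.2865  1.1741  9.6872] -0.0011607540219637817 0.03553048746709839
0 [-8.0852  0.7262 10.9676] -0.0002386207052001962 0.03550622122766976
0.0005 [-10.3974   0.4763  10.8562] 0.0001920453096381075 0.03550661911035913
0.001 [-10.9631   1.1536  12.8442] 0.0004555025068819287 0.03554367382105107
0.0015 [-16.6605   1.1438  15.0377] 0.0004742332409499914 0.03555556117708973
14.0 0.011896552395948376
[-16.4779   2.5181  15.8107]
```

Force jumps from 11 to 16.7 N with no further travel, so it is against the stop. I hold it there and verify.

```bash
python3 - <<'E'
from h import *
np.set_printoptions(precision=4,suppress=True)
hold(2.0)
c=wsnap("whome"); W=cloud(c,c["T"]); z=W[...,2]
yd=-.019; d=np.array([np.cos(yd),np.sin(yd)]); n=np.array([-d[1],d[0]]); r=W[...,:2]-[.629,-.246]; u=r@d; v=r@n
m=(abs(u)<.05)&(abs(v)<.0165)&(z>.028)&(z<.038)&(u<-.02)
print(m.sum(),"rear u",np.percentile(u[m],[1,5,50]),"z",np.median(z[m]), "slope",np.polyfit(u[m],z[m],1), "v",np.percentile(v[m],[1,99]))
print(read_time(),read_wrist_force())
save(c,"home.png",(60,300,150,400),2)
E
```

```text
2093 rear u [-0.0417 -0.0412 -0.0316] z 0.0320472592579262 slope [0.0294 0.0329] v [-0.0159  0.0162]
16.35 [-16.9571   1.4314  14.3008]
```

View pics/home.png

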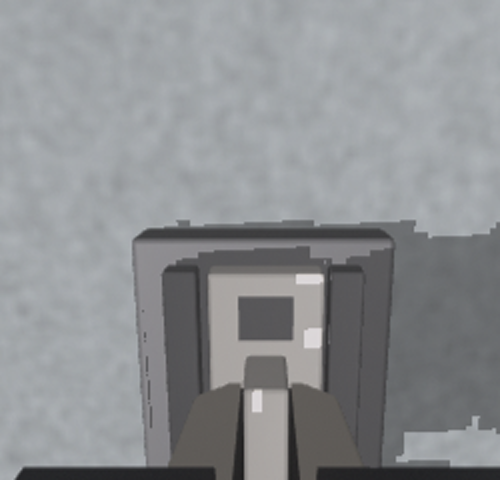

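It is home: the rear end is at -41.8 mm, flat on the floor and between the walls at (165–360, 270) in the crop. Next I withdraw, lift, and go above the shelf.

```bash
cat >> h.py <<'E'
S=np.array([.6033,.1507,.065]); RC=Ro.from_euler("zy",[-.2068,-.35]).as_matrix() if 0 else Ro.from_euler("ZY",[-.2068,-.35]).as_matrix()
RT=RC@np.diag([-1.,1,-1])   # tool x=-xc, y=yc, z=-zc
OT=list(Ro.from_matrix(RT).as_euler("xyz"))
def shelf(x,y,z): return list(S+RC@np.array([x,y,z]))
E
python3 - <<'E'
from h import *
np.set_printoptions(precision=4,suppress=True)
yd=-.019; d=np.array([np.cos(yd),np.sin(yd)]); H=np.array([.629,-.246])
servo_line([*(H-.014*d),.0362],None,.06)
servo_line([*(H-.014*d),.15],None,.15)
print(read_finger_gap(),read_time(),OT,RC[:,0],solve_ik(shelf(.0005,0,.08),OT))
move_ptp(shelf(.0005,0,.08),OT)
print(read_tool_pos(),read_time())
c=camera("scene"); save(c,"above.png",(190,310,230,390),4); np.savez("above.npz",**c)
w=wsnap("wabove"); W=cloud(w,w["T"]); L=(W-S)@RC
# body top seen by wrist cam in shelf frame
m=(abs(L[...,1])<.015)&(L[...,0]<-.02)&(L[...,0]>-.05)&(abs(L[...,2]-.0765)<.006)
print(m.sum(),np.polyfit(L[m][:,0],L[m][:,2],1),np.median(L[m][:,2]),np.percentile(L[m][:,0],1))
m=(abs(L[...,1])<.025)&(L[...,0]<-.022)&(L[...,0]>-.05)&(abs(L[...,2]-.0765)<.006); print(cv2.minAreaRect(L[m][:,:2].astype(np.float32)))
E
```

```text
0.011569883760671603 17.6667 [np.float64(-3.1415926535897927), np.float64(0.34999999999999987), np.float64(2.9347926535897932)] [ 0.9194 -0.1929  0.3429] [ 0.3071 -0.2132  1.9163 -0.1868  1.1374 -1.004 ]
[0.5773 0.1556 0.1403] 19.1667
1917 [0.0624 0.0782] 0.07637295367209547 -0.04130945390946128
((-0.03179732710123062, -8.38693231344223e-05), (0.01957871951162815, 0.0339353084564209), 0.024309944361448288)
```

View pics/above.png

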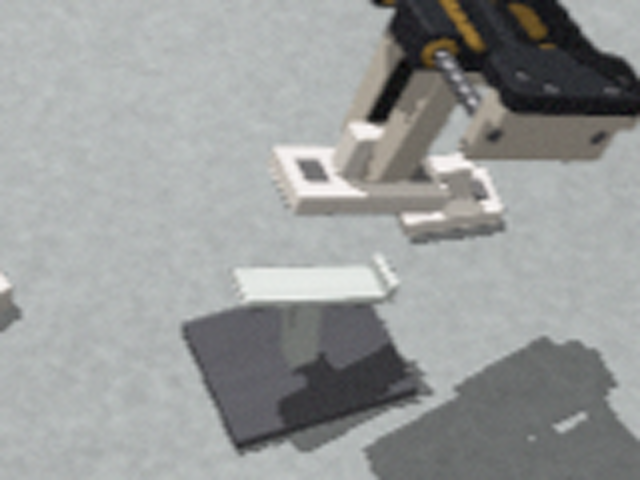

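The cartridge hangs level over the shelf, fin up, with its body at (360,185) and the shelf at (315,285), lip at the right. It is pitched about 0.05 rad in the grip, so I counter-tilt the tool and lower until contact.

```bash
python3 - <<'E'
from h import *
np.set_printoptions(precision=4,suppress=True)
O2=list(Ro.from_matrix(RC@Ro.from_euler("y",.05).as_matrix()@np.diag([-1.,1,-1])).as_euler("xyz"))
servo_line(shelf(.001,0,.03),O2,.08)
hold(.2); f0=read_wrist_force()
w=wsnap("wlow"); W=cloud(w,w["T"]); L=(W-S)@RC
m=(abs(L[...,1])<.02)&(L[...,0]<-.022)&(L[...,0]>-.05)&(abs(L[...,2]-.0265)<.006)
print(m.sum(),np.polyfit(L[m][:,0],L[m][:,2],1),cv2.minAreaRect(L[m][:,:2].astype(np.float32)))
for z in (.022,.019,.0175,.0168,.0163,.0158,.0154,.015,.0146,.0142,.0138):
    servo_line(shelf(.001,0,z),None,.025); hold(.1); f=RC.T@(read_wrist_force()-f0); print(z,f,RC.T@(read_tool_pos()-S))
    if f[2]>5: break
print(read_time())
E
```

```text
2015 [0.0654 0.0306] ((-0.03187732398509979, 0.0007686298340559006), (0.03385285288095474, 0.019749894738197327), 89.99823760986328)
0.022 [-0.0852 -0.1301 -1.0437] [ 0.001 -0.     0.022]
0.019 [ 0.0189 -0.5745  0.0419] [ 0.001 -0.     0.019]
0.0175 [ 0.2226 -0.7094 -0.0645] [ 0.001  -0.      0.0175]
0.0168 [0.3291 0.1872 0.7955] [0.0011 0.0001 0.0169]
0.0163 [-2.8966 -1.1728  7.966 ] [0.0011 0.0001 0.0167]
22.275
```

```bash
python3 - <<'E'
from h import *
np.set_printoptions(precision=4,suppress=True)
print("tool in shelf frame",Ro.from_matrix(RT.T@Ro.from_euler("xyz",read_orientation()).as_matrix()).as_rotvec(), read_grasp_force())
def meas(w,T):
    L=(cloud(w,T)-S)@RC; zt=.012
    for lo,hi in((-.05,-.03),(-.03,-.02),(-.043,-.02)):
        m=(abs(L[...,1])<.015)&(L[...,0]<hi)&(L[...,0]>lo)&(abs(L[...,2]-.013)<.006)
        if m.sum()>20: print(m.sum(),np.polyfit(L[m][:,0],L[m][:,2],1),np.median(L[m][:,2]),np.percentile(L[m][:,0],[1,99]))
w=wsnap("wtouch"); meas(w,w["T"])
for n in("wabove","wlow"):
    a=dict(np.load(n+".npz")); L=(cloud(a,a["T"])-S)@RC
    print(n,Ro.from_matrix(RT.T@(a["T"]@np.linalg.inv(a["T_tool_cam"]))[:3,:3]).as_rotvec())
t=camera("scene"); print("scene"); meas(t,t["cam_to_world"]); save(t,"touch.png",(190,310,230,390),4)
E
```

```text
tool in shelf frame [-0.0002  0.0499  0.0001] 30.001670122146606
1391 [0.4982 0.0322] 0.014714839706378654 [-0.0472 -0.0302]
819 [-0.0527  0.0134] 0.014688583346516446 [-0.0299 -0.0201]
1972 [0.058  0.0164] 0.014812014540309306 [-0.0418 -0.0202]
wabove [0.0007 0.0003 0.0007]
wlow [-0.0005  0.0492 -0.    ]
scene
32 [0.2742 0.0257] 0.01604762524851429 [-0.0411 -0.0307]
24 [0.0002 0.0163] 0.016523614856265148 [-0.0298 -0.0206]
56 [0.0729 0.0184] 0.01632646413438965 [-0.0408 -0.0206]
```

View pics/touch.png

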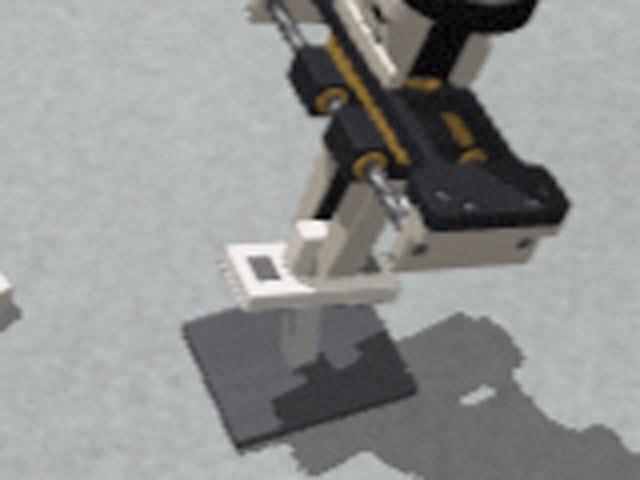

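The end-edge pixels contaminated the slope fit. The interior slope is -0.053, so the original grip was true. I back off, restore the nominal tilt, and re-lower.

```bash
python3 - <<'E'
from h import *
np.set_printoptions(precision=4,suppress=True)
def meas(zc):
    w=wsnap("wm"); L=(cloud(w,w["T"])-S)@RC
    m=(abs(L[...,1])<.015)&(L[...,0]<-.02)&(L[...,0]>-.039)&(abs(L[...,2]-zc)<.004)
    print("slope",np.polyfit(L[m][:,0],L[m][:,2],1),"z",np.median(L[m][:,2]))
    m=(abs(L[...,1])<.025)&(L[...,0]<-.02)&(L[...,0]>-.05)&(abs(L[...,2]-zc)<.003); print(cv2.minAreaRect(L[m][:,:2].astype(np.float32)),np.percentile(L[m][:,0],1))
servo_line(shelf(.001,0,.024),None,.06)
servo_line(shelf(.0005,0,.024),OT,.03); hold(.2); f0=read_wrist_force(); meas(.0205)
for z in (.019,.0175,.0168,.0163,.0158,.0154,.015,.0146):
    servo_line(shelf(.0005,0,z),None,.025); hold(.1); f=RC.T@(read_wrist_force()-f0); print(z,f,RC.T@(read_tool_pos()-S))
    if f[2]>5: break
meas(z-.0035); print(read_time())
E
```

```text
slope [0.008 0.021] z 0.020734645432172676
((-0.030936498194932938, 0.0007285214960575104), (0.034108977764844894, 0.02182527258992195), 89.91695404052734) -0.04154850601317875
0.019 [-0.7828 -0.0666 -0.6013] [0.0005 0.     0.019 ]
0.0175 [-0.5089 -0.126   0.0322] [0.0005 0.     0.0175]
0.0168 [-0.8397  1.0159  0.1887] [0.0005 0.     0.0168]
0.0163 [-1.1516  0.4745  0.6977] [ 0.0005 -0.      0.0163]
0.0158 [-0.8463  0.6564 -0.77  ] [0.0005 0.     0.0158]
0.0154 [0.148  0.4828 0.4207] [ 0.0005 -0.      0.0154]
0.015 [-1.9794 -0.5265  3.644 ] [0.0006 0.     0.0151]
0.0146 [-5.0639 -2.5522 11.2559] [0.0007 0.     0.0151]
slope [0.0035 0.012 ] z 0.011842046246019667
((-0.033742018043994904, 0.0007438082247972488), (0.027475789189338684, 0.03395966812968254), 0.02499539777636528) -0.04624524513544167
26.1
```

Flat on the shelf (slope 0.004, top surface at 11.8 mm). Now release, retreat along the normal, and verify.

```bash
python3 - <<'E'
from h import *
np.set_printoptions(precision=4,suppress=True)
servo_line(shelf(.0005,0,.0152),None,.02)
ungrasp(); hold(.3)
servo_line(shelf(.0005,0,.13),None,.12); hold(.5)
w=wsnap("wend"); L=(cloud(w,w["T"])-S)@RC; P=L[(abs(L[...,1])<.03)&(abs(L[...,0])<.06)]
b=P[abs(P[:,2]-.012)<.003]; b=b[(abs(b[:,0])>.02)&(b[:,0]>-.0428)]
print("plane",np.linalg.lstsq(np.c_[b[:,:2],np.ones(len(b))],b[:,2],rcond=None)[0]); print("body",cv2.minAreaRect(b[:,:2].astype(np.float32)),b.min(0),b.max(0))
f=P[abs(P[:,2]-.038)<.003]; print("fin",cv2.minAreaRect(f[:,:2].astype(np.float32)))
print(read_time(),read_finger_gap(),read_wrist_force()); save(w,"end.png",(100,320,170,400),2)
E
```

```text
plane [ 0.0009 -0.0013  0.0117]
body ((0.00013189762830734253, 0.0007874798029661179), (0.033361248672008514, 0.08417146652936935), 89.9029312133789) [-0.0419 -0.016   0.009 ] [0.0422 0.0175 0.0138]
fin ((-0.00027079880237579346, 0.0007078344933688641), (0.0345512256026268, 0.011815641075372696), 0.11183978617191315)
29.6417 0.09292381719296647 [-0.3285 -0.6031 -0.8378]
```

View pics/end.png

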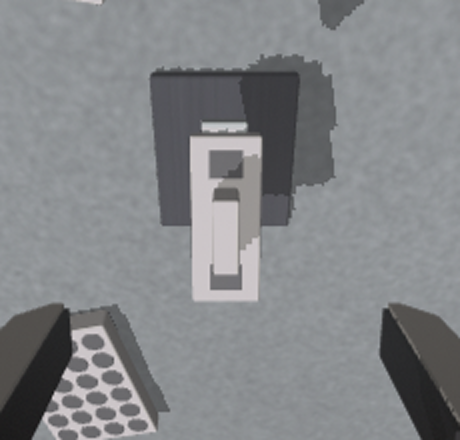

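The cartridge lies centred on the shelf at (226,220) in the crop, fin up and flat, with its lower end at the lip at (225,128).

```bash
python3 -c "
from plant import *
print(hand_in(),read_time())"
```

```text
the job is handed in; nothing more can be done
the job is handed in; nothing more can be done
```

The job is handed in (the hand-in returned no verdict): the long cartridge was held against the dock's stop wall for over two seconds, and my last measurement, at about 30 s of the 58 s allowed, had it flat on the sloped rest, fin up, within 1 mm of centre.

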